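Hang the meter on the lab tool carousel

TASK

Turn the tool carousel by the wing knob on its top until the empty hook stands over the pointer on the base. Then lift the meter out of its cradle and hang it on that hook by the tab on its back: press it down gently until the tab snaps past the two catch beads and sits fully home, and let go, leaving it hanging upright with the rack still turned to the pointer. Do not force anything, and leave the other things on the bench where they are.

Things in the scene. Friction and masses are not known exactly. Their poses are not given: they have to be found in the camera images.
- carousel: Fixed base of the tool carousel: round dark steel foot 190 mm across with a central post. Origin on the bench on the turning axis. A small aluminium pointer block on the foot's rim lies along its own -x axis (roughly towards the robot); its z is up.
- crown (a joint): Angle (rad) of the turning crown about the upright axis, counter-clockwise from above positive. 0: the empty hook stands exactly over the pointer. Stays where it is left (friction about 0.25 N m). Three other hooks at 90 degree steps carry pliers, a spanner and a roll, fixed to the crown, within 140 mm of the axis and below 185 mm.
- wing_knob (a point): Grip point on the wing knob on top of the crown, on the turning axis, 212 mm up. The knob is an upright flat bar 60 mm long, 14 mm thick, 36 mm tall (190 to 226 mm up), its length along the line through the empty hook (this point's x axis); pinch it across the thickness (the point's y).
- hook_seat (a point): Empty hook: centre of the flat shoulder (24 mm across) on which the tab must rest, 115 mm from the turning axis, 170 mm up when unloaded. Its -x axis points outwards from the axis, z up. The whole hook is sprung: it gives way straight down about 3.3 mm per N beyond about 0.5 N, to a hard stop 32 mm down, and springs back. Press it with no more than 25 N.
- prong_tip (a point): Tip of the round upright prong of the empty hook, 27 mm above the shoulder. The prong is 9 mm thick; its top 7 mm taper to 3 mm. It passes through the hole in the meter's tab.
- catch (a point): Midpoint of the two sprung steel catch beads (balls 10 mm across) that stick out of the prong to both sides (along y), 20 mm over both, centred 10.5 mm above the shoulder. The tab needs roughly 7 to 12 N downwards to snap past them; then the push drops and they hold it down. Merely bringing the tab to the unloaded seat height only bends the sprung hook: press further.
- stop_plate (a point): Centre of the outer face of a rubber-faced plate 40 mm wide, 55 mm tall, below the shoulder (27 to 82 mm below) and 14 mm outwards of the prong's axis, moving with the hook. The hung meter's back rests against it, with 3 mm of room when central.
- meter: Grey handheld meter, upright in its cradle, 28 mm thick (x) by 46 mm wide (y) by 118 mm tall, about 0.26 kg. Origin at the centre of its underside, z up; the display and dial face its -x, the steel tab sticks out of its back (+x). Its sides can be pinched across the 46 mm width from above.
- tab_hole (a point): Centre of the square 16 mm hole in the meter's rear tab, at the underside of the tab: 31 mm behind (+x of) the meter's middle, 80 mm above its underside. The tab is 5 mm thick, 34 mm wide, and reaches from the back to 47 mm behind the meter's middle. Same axes as the meter.
- cradle: Fixed black open-topped cradle, 44 (x) by 62 (y) by 24 mm tall, walls 4 mm, floor 4 mm; the meter stands in it with 4 mm of room all round. Origin on the bench under its centre.
- robot_car: Bystander: small four-wheeled robot car, 162 by 140 by 62 mm tall, origin on the bench under its centre.
- battery: Bystander: blue battery pack 70 by 40 by 22 mm, origin at its underside.
- parts_tray: Bystander: white divided parts tray 120 by 160 by 40 mm, origin at its underside.
Mind the look-alikes: they are no part of the job. There is more than one size of the carousel; the job needs the larger.

How it is judged:
By the outcome, as a careful person would: the job done as asked, in the order asked, and still so for the second after the job is handed in, with the robot touching nothing.
It also fails if it takes over 69 s, if anything falls off the work surface, if the arm or the gripper's body presses on something with over 40 N, if the wrist force passes 120 N, or if a joint passes its speed limit or range.

ROBOT

A 7-joint arm with a two-finger parallel gripper is mounted at the origin on the work surface. World frame = base frame: x ahead of the robot, y to its left, z up, the work surface at z = 0. Lengths are in m, angles in rad, forces in N, time in s.
With the tool pointing down it reaches from about 0.425 to 1.025 m from the base axis. Payload 3.6 kg.
Tool frame: the origin (TCP) lies on the centre line of the jaws, within the pads' length; the fingertips stand 8 mm ahead of it and the grasp point (between the pads) lies 11 mm behind it; z points along the fingers, y is the line along which they close (so a half turn about z gives the same grasp; the last joint's range is limited). The gripper opens to 85 mm and grips with 20 to 120 N. Pads are 22 mm wide; open, the fingers measure 114 mm over their backs; the gripper's body (76 mm by 85 mm) begins 54 mm behind the grasp point. The pads swing forward as they close: fully open they stand 13 mm farther back than shut.
Start: joints at [-1.357, 0.591, 0.048, 1.609, -0.033, 0.943, -0.034], TCP at [0.219, 0.691, 0.239] pointing down, gripper open.
Joint ranges: [-2.69, 2.69], [-0.47, 2.24], [-1.27, 1.36], [0.19, 2.51], [-1.53, 4.68], [0.08, 2.07], [-3.09, 3.09]. Speed limits (rad/s): [2.57, 2.57, 3.14, 3.14, 3.14, 3.14, 3.14].

INTERFACE

Orientations are given as a rotation vector (axis times angle).
In Python, from workcell import telemetry, eyes, manip gives the robot as it stands.
- The arm moves only by the tool apply_moves, never from a script. Its argument "increments" is one flat list of numbers, 5 for each row, row after row: the shift along the tool's x, y, z in mm, then the turn about the tool's z in rad, then the closure in counts, from 0 (fully open) to 255 (shut). A call has 1 to 12 rows; each row is the pose to reach, as a shift and turn from the pose commanded when the call began, along the tool's axes at that moment; what a row does not reach only later rows make up. A row lasts 1/10 s, in which the tool goes at most 50 mm and 8.59 degrees, less where a joint would pass 70% of its speed; a pose out of reach is approached as far as the arm can. A call with a gripper value outside its range is refused whole. The fingers move at their own pace and stop on an object; "squeeze" is the grip in N (left out, the last holds). Time passes only in rows, so rows that repeat a pose let the fingers close. It gives the time, the measured TCP pose, the force, the opening and the grip force at its end, in the units of the state.
- telemetry.observe(): the state, without advancing time (a new reading comes with each control period).
- eyes.camera(name): name is "scene" or "side" or "wrist"; returns (picture, depth): 400x640x3 uint8, blue, green, red; 400x640 float32, m along the optical axis (not along the pixel's ray), 0 where there is no reading.
- eyes.camera_params(name): a dict with "fx", "fy", "cx", "cy" (pixels), "pose" (4x4, takes a point from camera to world coordinates); the wrist camera has in their place "T_tool_cam" (4x4, takes a point from camera to tool coordinates, whose origin is the TCP and whose axes are the flange's). Camera axes: x right, y down, z forward; pixel columns grow to the right and rows downward; lengths in m; the calibration is good to about 2 mm. A picture is of the moment at which its call begins: read the wrist's pose just before it. camera_params takes no time and is no camera call.
- manip.close_job(): hands the job in; it is judged then, once.
The state is a dict: "t": time; "joint_pos": joint angles; "joint_vel": joint speeds; "joint_torque": joint torques, N m; "ee_pos": TCP position; "ee_rot": TCP orientation; "force": force on the tool from outside, world axes, zero at the start; "moment": the same for the moment, N m; "gripper_width": finger opening in m; "gripper_force": force on a finger pad.
Only numpy, scipy, OpenCV 4.12 (cv2) and the standard library are available. Lean on these libraries where they do the work, as an engineer would, in place of code of your own. Each camera call takes 0.05 s, during which the arm holds its last target. There are 200 camera calls.

## Working session

There is one attempt and no reset: what is moved stays moved. The work goes in short steps, Python scripts to look and compute and a tool call to move; the robot and the scene stay as the last step left them, time stands still between calls to the robot, and variables do not carry over. Pictures are saved under pics/ and viewed, at most 15 in all, crops included, and the job is handed in when it is done.

Besides the shell and the picture viewer there is one more tool, called after "Call:" as name(argument=value, ...) on one line, values as JSON. apply_moves: Moves the arm, as the interface text tells. Its arguments: {"type":"object","properties":{"increments":{"type":"array","items":{"type":"number"}},"squeeze":{"type":"number"}},"required":["increments"]}

```bash
mkdir -p pics
cat > h.py <<'E'
import numpy as np, cv2
from scipy.spatial.transform import Rotation as R
from workcell import telemetry, eyes, manip
def grab(n):
    s=telemetry.observe(); p=eyes.camera_params(n); im,d=eyes.camera(n)
    if n=="wrist":
        T=np.eye(4); T[:3,:3]=R.from_rotvec(s["ee_rot"]).as_matrix(); T[:3,3]=s["ee_pos"]; P=T@np.array(p["T_tool_cam"])
    else: P=np.array(p["pose"])
    np.savez("pics/%s.npz"%n,im=im,d=d,P=P,K=[p["fx"],p["fy"],p["cx"],p["cy"]])
    return im,d,P
def cloud(n):
    z=np.load("pics/%s.npz"%n); d=z["d"]; fx,fy,cx,cy=z["K"]; v,u=np.mgrid[:400,:640]
    c=np.stack([(u-cx)/fx*d,(v-cy)/fy*d,d],-1)@z["P"][:3,:3].T+z["P"][:3,3]
    c[d==0]=np.nan
    return c,z["im"]
E
python3 - <<'E'
from h import *
for n in("scene","side"):
    im,d,P=grab(n); cv2.imwrite(f"pics/{n}1.png",im); print(n,P.round(3))
s=telemetry.observe(); print(s["t"],s["ee_pos"],s["ee_rot"],R.from_rotvec(s["ee_rot"]).as_matrix().round(3))
E
```

```text
scene [[-0.534  0.525 -0.662  1.322]
 [ 0.845  0.312 -0.434  0.48 ]
 [-0.022 -0.792 -0.61   0.882]
 [ 0.     0.     0.     1.   ]]
side [[-0.721 -0.548  0.424 -0.127]
 [-0.693  0.559 -0.456  0.623]
 [ 0.013 -0.622 -0.783  1.324]
 [ 0.     0.     0.     1.   ]]
0.1 [0.21873201 0.69044102 0.23823754] [-0.47986284 -3.1045075   0.00326314] [[-0.953  0.302 -0.001]
 [ 0.302  0.953 -0.002]
 [-0.    -0.002 -1.   ]]
```

View pics/scene1.png

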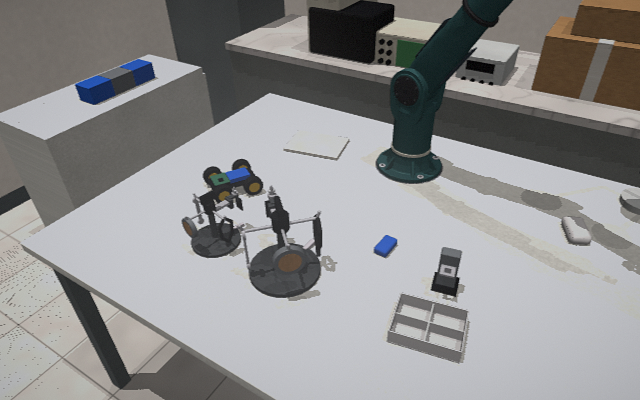

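View pics/side1.png

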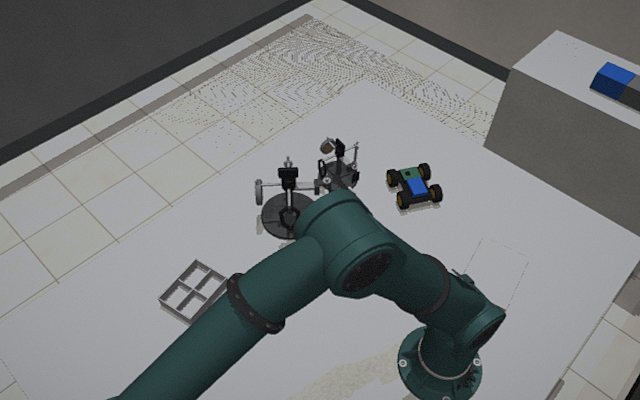

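The scene view shows two carousels: the larger at (285,265) and the smaller at (215,238). The meter in its cradle is at (449,270), with the tray at (428,325), the battery at (386,245) and the car at (232,182). The side view shows the large carousel at (288,212) and the small one at (338,165).

Run:
```python
from h import *
c,im=cloud("scene")
for n,b in dict(big=(240,185,330,300),small=(178,180,245,260),meter=(425,240,470,300)).items():
    q=c[b[1]:b[3],b[0]:b[2]].reshape(-1,3); q=q[q[:,2]>0.006]
    for lo,hi in [(.006,.03),(.03,.1),(.1,.125),(.15,.19),(.19,.24)]:
        k=q[(q[:,2]>lo)&(q[:,2]<hi)]
        if len(k): print(n,lo,hi,len(k),k.min(0).round(3),k.max(0).round(3),np.median(k,0).round(3))
a=cv2.resize(im[180:300,170:340],None,fx=4.4,fy=4.4,interpolation=cv2.INTER_CUBIC); cv2.imwrite("pics/c1.png",a)
```

```text
big 0.006 0.03 2292 [ 0.394 -0.387  0.006] [0.744 0.02  0.03 ] [ 0.673 -0.063  0.014]
big 0.03 0.1 356 [ 0.402 -0.397  0.03 ] [0.737 0.016 0.1  ] [ 0.597 -0.025  0.082]
big 0.1 0.125 399 [ 0.564 -0.279  0.1  ] [0.744 0.024 0.125] [ 0.703 -0.012  0.113]
big 0.15 0.19 943 [ 0.555 -0.17   0.15 ] [0.739 0.017 0.19 ] [ 0.665 -0.057  0.161]
big 0.19 0.24 202 [ 0.567 -0.16   0.19 ] [ 0.672 -0.049  0.229] [ 0.658 -0.067  0.219]
small 0.006 0.03 1094 [ 0.436 -0.526  0.006] [ 0.726 -0.242  0.03 ] [ 0.666 -0.306  0.011]
small 0.03 0.1 957 [ 0.411 -0.504  0.03 ] [ 0.732 -0.141  0.1  ] [ 0.567 -0.376  0.054]
small 0.1 0.125 537 [ 0.561 -0.386  0.1  ] [ 0.732 -0.134  0.125] [ 0.66  -0.301  0.114]
small 0.15 0.19 154 [ 0.633 -0.321  0.151] [ 0.725 -0.126  0.178] [ 0.665 -0.307  0.162]
meter 0.006 0.03 284 [0.46  0.271 0.006] [0.516 0.339 0.03 ] [0.504 0.309 0.021]
meter 0.03 0.1 409 [0.489 0.284 0.03 ] [0.584 0.33  0.1  ] [0.503 0.309 0.085]
meter 0.1 0.125 277 [0.47  0.281 0.1  ] [0.506 0.329 0.125] [0.496 0.306 0.119]
```

View pics/c1.png

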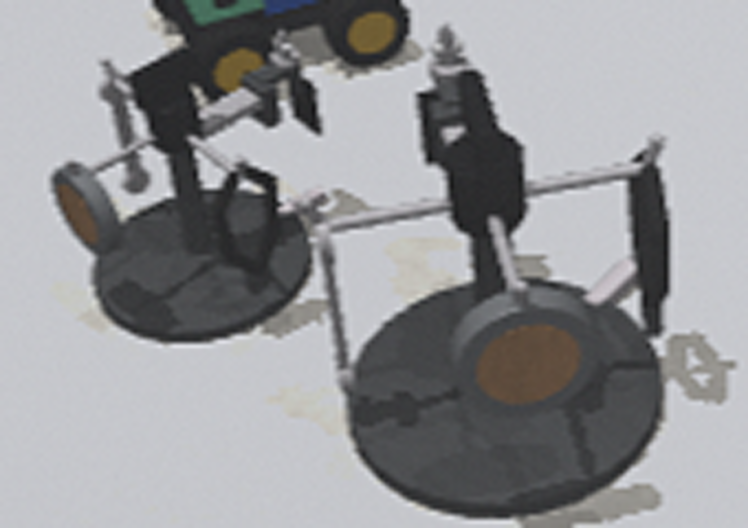

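```bash
python3 - <<'E'
from h import *
from scipy.optimize import least_squares
c,im=cloud("scene")
q=c[225:300,245:325].reshape(-1,3)
for z0,z1 in[(.004,.02)]:
    k=q[(q[:,2]>z0)&(q[:,2]<z1)&(np.hypot(q[:,0]-.66,q[:,1]+.06)<.13)]
    print(np.histogram(k[:,2],8))
    h=cv2.convexHull((k[:,:2]*1e4).astype(np.float32)).reshape(-1,2)/1e4
    r=least_squares(lambda p:np.hypot(*(h-p[:2]).T)-p[2],[.66,-.06,.095],loss='soft_l1',f_scale=.002); print("foot",r.x)
q=c[185:300,240:330].reshape(-1,3)
k=q[(q[:,2]>.2)&(q[:,2]<.232)&(q[:,0]>.61)]; print("knob",len(k)); 
t=k[k[:,2]>.223]; print(len(t),t.mean(0),np.linalg.svd(t[:,:2]-t[:,:2].mean(0))[2][0], cv2.minAreaRect((t[:,:2]*1e3).astype(np.float32)))
for n,(u,v) in dict(prong=(271.6,187),plate=(273,193),pointer=(308,245),pend=(304,248),pend2=(312,241)).items():
    u,v=int(u),int(v); print(n,[c[v+j,u+i].round(3).tolist() for j in(-2,0,2) for i in(-2,0,2)])
# bright pixels on foot
b=im.min(2); m=(np.hypot(c[...,0]-r.x[0],c[...,1]-r.x[1])<.1)&(c[...,2]>.008)&(c[...,2]<.05)&(b>110)
k=c[m]; print(len(k),k.mean(0),k.min(0),k.max(0))
# meter
q=c[240:300,425:470].reshape(-1,3)
t=q[(q[:,2]>.115)&(q[:,2]<.128)&(q[:,0]>.45)]; print("mtop",len(t),t.mean(0),cv2.minAreaRect((t[:,:2]*1e3).astype(np.float32)))
t=q[(q[:,2]>.03)&(q[:,2]<.128)]; print("hi",cv2.minAreaRect((t[:,:2]*1e3).astype(np.float32)))
a=cv2.resize(im[235:305,415:475],None,fx=8,fy=8,interpolation=cv2.INTER_CUBIC)
a2=cv2.resize(im[183:280,255:325],None,fx=6,fy=6,interpolation=cv2.INTER_CUBIC)[:560]
o=np.zeros((582,900,3),np.uint8)[:, :]; o[:560,:480]=a; o[:560,480:]=a2[:, :420]; cv2.imwrite("pics/c2.png",o[:,:])
E
python3 -c "
import cv2;a=cv2.imread('pics/c2.png');cv2.imwrite('pics/c2.png',cv2.resize(a,(800,517)))"
```

```text
(array([ 46,  41, 137, 390, 597, 521, 322, 121]), array([0.00402792, 0.00601494, 0.00800197, 0.00998899, 0.01197601,
       0.01396303, 0.01595006, 0.01793708, 0.0199241 ]))
foot [ 0.64631406 -0.0751956   0.09641124]
knob 150
75 [ 0.64892041 -0.07400038  0.22519953] [0.6811289  0.73216352] ((648.7720336914062, -74.57832336425781), (59.527610778808594, 13.216120719909668), 44.71992111206055)
prong [[0.353, -0.348, -0.001], [0.347, -0.344, -0.003], [0.344, -0.338, -0.003], [0.57, -0.164, 0.19], [0.569, -0.158, 0.192], [0.355, -0.33, -0.001], [0.572, -0.162, 0.186], [0.57, -0.157, 0.186], [0.564, -0.155, 0.183]]
plate [[0.572, -0.156, 0.182], [0.566, -0.154, 0.178], [0.369, -0.312, -0.002], [0.574, -0.155, 0.176], [0.561, -0.159, 0.167], [0.564, -0.15, 0.172], [0.571, -0.158, 0.167], [0.571, -0.152, 0.17], [0.568, -0.148, 0.169]]
pointer [[0.526, -0.086, -0.004], [0.538, -0.071, 0.013], [0.535, -0.066, 0.012], [0.548, -0.071, 0.013], [0.544, -0.067, 0.012], [0.54, -0.063, 0.011], [0.553, -0.067, 0.011], [0.552, -0.062, 0.013], [0.541, -0.063, 0.004]]
pend [[0.556, -0.079, 0.012], [0.553, -0.074, 0.012], [0.552, -0.068, 0.013], [0.562, -0.075, 0.012], [0.562, -0.068, 0.014], [0.559, -0.063, 0.014], [0.682, 0.012, 0.142], [0.567, -0.065, 0.012], [0.565, -0.06, 0.013]]
pend2 [[0.507, -0.085, -0.002], [0.521, -0.069, 0.016], [0.572, -0.027, 0.074], [0.529, -0.07, 0.014], [0.525, -0.066, 0.013], [0.575, -0.026, 0.07], [0.535, -0.066, 0.012], [0.531, -0.062, 0.011], [0.578, -0.023, 0.066]]
57 [ 0.62061578 -0.10275444  0.01796659] [ 0.5472033  -0.17094921  0.00813365] [ 0.72929572 -0.0070141   0.04914697]
mtop 179 [0.48996909 0.30482044 0.1201085 ] ((488.6203918457031, 304.345458984375), (31.318517684936523, 45.42510986328125), 12.186758995056152)
hi ((526.6344604492188, 307.9154968261719), (112.07479095458984, 46.765342712402344), 4.646214008331299)
```

View pics/c2.png

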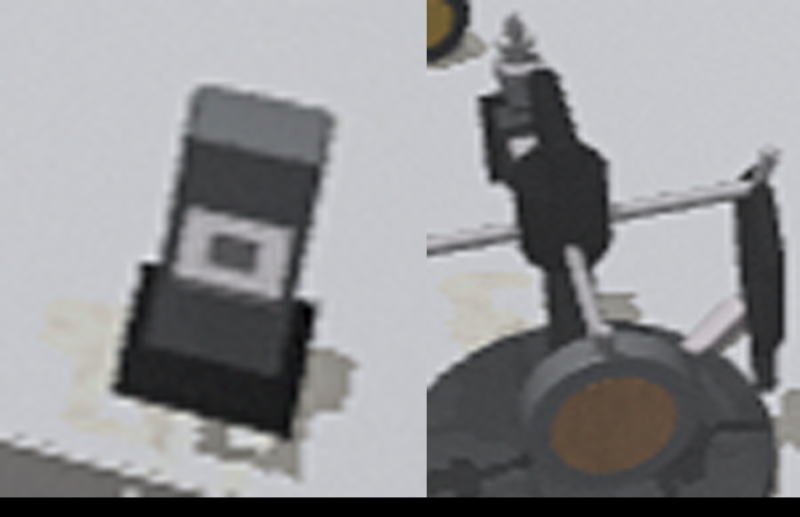

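The left crop shows the meter in its cradle: top at about (262,125), dial face towards the camera, so I need to know which way its tab points. The right crop shows the large carousel's empty hook with its prong at (515,35) and the pointer block at (715,325).

Run:
```python
from h import *
c,im=cloud("scene")
for u,v in [(448,263),(441,266),(455,269),(444,272),(448,275),(448,270),(448,258)]: print(u,v,c[v,u].round(3))
print(np.array(eyes.camera_params("wrist")["T_tool_cam"]).round(3),eyes.camera_params("wrist")["fx"])
```

```text
448 263 [0.503 0.307 0.099]
441 266 [0.508 0.293 0.086]
455 269 [0.499 0.325 0.084]
444 272 [0.527 0.307 0.09 ]
448 275 [0.528 0.317 0.085]
448 270 [0.501 0.31  0.075]
448 258 [0.499 0.304 0.11 ]
[[ 0.    -0.954 -0.301  0.077]
 [ 1.     0.     0.001 -0.   ]
 [-0.001 -0.301  0.954 -0.133]
 [ 0.     0.     0.     1.   ]] 309.46436672638345
```

Call:
apply_moves(increments=[-546, -629, -160, 2.014, 0, -546, -629, -160, 2.014, 0, -546, -629, -160, 2.014, 0, -546, -629, -160, 2.014, 0, -546, -629, -160, 2.014, 0, -546, -629, -160, 2.014, 0, -546, -629, -160, 2.014, 0, -546, -629, -160, 2.014, 0, -546, -629, -160, 2.014, 0, -546, -629, -160, 2.014, 0, -546, -629, -160, 2.014, 0, -546, -629, -160, 2.014, 0])

```text
t: 1.3
ee_pos: [0.4528, 0.1483, 0.3528]
ee_rot: [-2.734, -1.546, -0.0]
force: [1.0, 0.8, 0.1]
gripper_width: 0.0855
gripper_force: 0.0
```

```bash
cat >> h.py <<'E'
def to(p,yaw):
    "tool increments to world TCP p with tool y at angle yaw(deg)"
    s=telemetry.observe(); M=R.from_rotvec(s["ee_rot"]).as_matrix()
    y=np.degrees(np.arctan2(M[1,1],M[0,1])); d=(yaw-y+180)%360-180
    print("t",round(s["t"],2),"at",s["ee_pos"].round(4),"yaw",round(y,2),"tilt",M[2].round(4),"F",np.round(s["force"],1),"w",round(s["gripper_width"],4),"j",np.round(s["joint_pos"],2))
    print("inc mm",(M.T@(np.array(p)-s["ee_pos"])*1e3).round(1),"turn",round(-np.radians(d),4))
E
python3 -c "
from h import *
to([.55,-.075,.4],-43)"
```

```text
t 1.3 at [0.4528 0.1483 0.3528] yaw -31.04 tilt [ 3.e-04 -5.e-04 -1.e+00] F [1.  0.8 0.1] w 0.0855 j [-0.98  0.16  0.66  2.04 -0.12  0.98 -0.8 ]
inc mm [-141.2  198.4  -47.3] turn 0.2087
```

Call:
apply_moves(increments=[-141, 198, -47, 0.209, 0, -141, 198, -47, 0.209, 0, -141, 198, -47, 0.209, 0, -141, 198, -47, 0.209, 0, -141, 198, -47, 0.209, 0, -141, 198, -47, 0.209, 0, -141, 198, -47, 0.209, 0])

```text
t: 2.0
ee_pos: [0.5508, -0.0735, 0.3993]
ee_rot: [2.88, 1.255, -0.001]
force: [-0.8, -0.1, 0.2]
gripper_width: 0.0854
gripper_force: 0.0
```

Run:
```python
from h import *
im,d,P=grab("wrist"); cv2.imwrite("pics/w1.png",im); to([.648,-.075,.206],-43)
c,_=cloud("wrist"); 
t=c[(c[...,2]>.219)&(c[...,2]<.236)&(np.hypot(c[...,0]-.648,c[...,1]+.075)<.05)]
print(len(t),np.median(t[:,2]),cv2.minAreaRect((t[:,:2]*1e3).astype(np.float32)))
```

```text
t 2.05 at [ 0.5505 -0.0716  0.3988] yaw -42.71 tilt [-5.0e-04 -1.6e-03 -1.0e+00] F [ 0.5 -0.2 -0.9] w 0.0855 j [-0.57  0.28  0.8   1.83 -0.22  1.13 -0.45]
inc mm [ 63.7  74.2 192.7] turn 0.0051
911 0.2238999636700062 ((643.9498291015625, -73.8263931274414), (59.1749267578125, 14.225811004638672), 46.97397232055664)
```

View pics/w1.png

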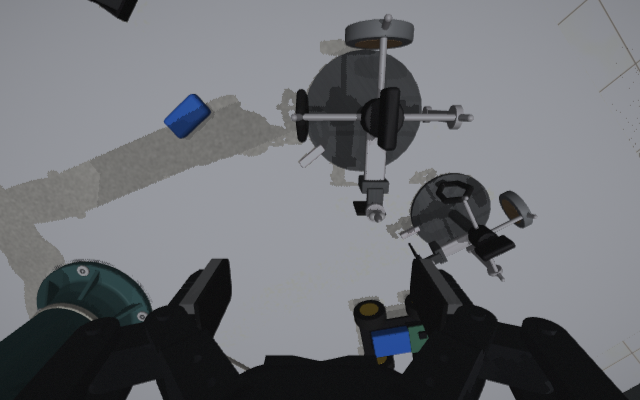

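The wrist view shows the knob at (388,118), the empty hook's prong at (376,212), and the pointer block running from (301,165) to (323,148).

Run:
```python
from h import *
from scipy.optimize import least_squares
im,d,P=grab("wrist"); c,im=cloud("wrist")
q=c[45:180,290:435].reshape(-1,3); g=im[45:180,290:435].min(2).ravel(); gm=im[45:180,290:435].max(2).ravel()
k=q[(q[:,2]>.006)&(q[:,2]<.02)&(np.hypot(q[:,0]-.646,q[:,1]+.075)<.105)&(gm<120)]
h=cv2.convexHull((k[:,:2]*1e4).astype(np.float32)).reshape(-1,2)/1e4
r=least_squares(lambda p:np.hypot(*(h-p[:2]).T)-p[2],[.646,-.075,.095],loss='soft_l1',f_scale=.001); print("foot",r.x,np.median(k[:,2]))
t=c[(c[...,2]>.219)&(c[...,2]<.236)&(np.hypot(c[...,0]-.648,c[...,1]+.075)<.05)]
print("knob",cv2.minAreaRect((t[:,:2]*1e3).astype(np.float32)))
sub=im[142:172,294:330]; cs=c[142:172,294:330]
m=(cs[...,2]>.007)&(sub.min(2)>110); k=cs[m]; print("ptr",len(k),k.mean(0),np.median(k[:,2]),cv2.minAreaRect((k[:,:2]*1e3).astype(np.float32)))
print(np.degrees(np.arctan2(*(k.mean(0)[:2]-r.x[:2])[::-1])))
t=c[195:225,360:392].reshape(-1,3); t=t[t[:,2]>.18]; print("prong",len(t),t.mean(0),t.max(0))
```

```text
foot [ 0.64392795 -0.07396272  0.0944902 ] 0.013238362021199768
knob ((643.9810180664062, -73.79290008544922), (58.38681411743164, 14.441976547241211), 46.423194885253906)
ptr 222 [ 0.53531952 -0.06781559  0.01211278] 0.0121009518049508 ((535.3538208007812, -67.96296691894531), (13.6702880859375, 48.26906204223633), 87.02904510498047)
176.76057033655303
prong 120 [ 0.56583283 -0.15641293  0.18589389] [ 0.57376356 -0.14960386  0.19610354]
```

```bash
python3 -c "
from h import *
to([.644,-.074,.206],-43.2)"
```

```text
t 2.1 at [ 0.5504 -0.0705  0.3987] yaw -42.59 tilt [-5.0e-04 -2.1e-03 -1.0e+00] F [-0.2  1.   0.3] w 0.0855 j [-0.58  0.28  0.8   1.83 -0.22  1.13 -0.45]
inc mm [ 60.9  71.6 192.5] turn 0.0107
```

Call:
apply_moves(increments=[50, 0, 0, 0.01, 0, 61, 50, 0, 0.01, 0, 61, 72, 40, 0.01, 0, 61, 72, 80, 0.01, 0, 61, 72, 110, 0.01, 0, 61, 72, 130, 0.01, 0, 61, 72, 130, 0.01, 0, 61, 72, 130, 0.01, 0])

```text
t: 2.9
ee_pos: [0.6452, -0.0742, 0.2695]
ee_rot: [-2.881, -1.249, 0.001]
force: [1.7, -0.2, -0.8]
gripper_width: 0.0856
gripper_force: 0.0
```

```bash
python3 -c "
from h import *
to([.644,-.074,.206],-43.2)"
```

```text
t 2.9 at [ 0.6452 -0.0742  0.2695] yaw -43.11 tilt [-1.e-04 -1.e-03 -1.e+00] F [ 1.7 -0.2 -0.8] w 0.0856 j [-0.42  0.55  0.69  1.78 -0.42  0.97 -0.31]
inc mm [-0.7 -1.  63.5] turn 0.0015
```

Good. Descend and close gently.

Call:
apply_moves(increments=[-1, -1, 30, 0, 0, -1, -1, 50, 0, 0, -1, -1, 62, 0, 0, -1, -1, 62, 0, 150, -1, -1, 62, 0, 200, -1, -1, 62, 0, 255, -1, -1, 62, 0, 255, -1, -1, 62, 0, 255, -1, -1, 62, 0, 255], squeeze=50)

```text
t: 3.8
ee_pos: [0.6429, -0.0748, 0.2085]
ee_rot: [-2.88, -1.246, 0.002]
force: [-4.9, 2.9, 7.0]
gripper_width: 0.0129
gripper_force: 52.2
```

```bash
python3 -c "
from h import *
to([.644,-.074,.206],-93)"
```

```text
t 3.8 at [ 0.6429 -0.0748  0.2085] yaw -43.19 tilt [ 5.0e-04 -3.8e-03 -1.0e+00] F [-4.9  2.9  7. ] w 0.0129 j [-0.38  0.61  0.65  1.84 -0.48  0.86 -0.26]
inc mm [1.3 0.3 2.5] turn 0.8693
```

Call:
apply_moves(increments=[0, 0, -1, 0.1, 255, 0, 0, -1, 0.2, 255, 0, 0, -1, 0.3, 255, 0, 0, -1, 0.4, 255, 0, 0, -1, 0.5, 255, 0, 0, -1, 0.6, 255, 0, 0, -1, 0.7, 255, 0, 0, -1, 0.8, 255, 0, 0, -1, 0.869, 255, 0, 0, -1, 0.869, 255, 0, 0, -1, 0.869, 255])

```text
t: 4.9
ee_pos: [0.6425, -0.0736, 0.2085]
ee_rot: [-3.136, 0.083, 0.006]
force: [-4.7, 4.1, 4.4]
gripper_width: 0.0128
gripper_force: 51.8
```

```bash
python3 -c "
from h import *
to([.644,-.074,.206],-93)
print(telemetry.observe()['moment'])"
```

```text
t 4.9 at [ 0.6425 -0.0736  0.2085] yaw -93.05 tilt [-0.0038 -0.0047 -1.    ] F [-4.7  4.1  4.4] w 0.0128 j [-0.52  0.69  0.88  1.84 -0.66  0.94 -0.95]
inc mm [1.6 0.3 2.5] turn -0.0009
[ 0.72674534  0.59503972 -0.24567326]
```

Call:
apply_moves(increments=[0, 0, 0, 0, 120, 0, 0, 0, 0, 0, 0, 0, 0, 0, 0, 0, 0, 0, 0, 0, 0, 0, -50, 0, 0, 0, 0, -100, 0, 0, -40, 0, -130, 0, 0, -90, 0, -160, 0, 0, -110, 0, -180, 0, 0, -110, 0, -180, 0, 0, -110, 0, -180, 0, 0, -110, 0, -180, 0, 0])

```text
t: 6.1
ee_pos: [0.5346, -0.0695, 0.3879]
ee_rot: [3.14, -0.082, -0.0]
force: [0.7, 0.2, 0.5]
gripper_width: 0.0855
gripper_force: 0.0
```

```bash
cat > look.py <<'E'
from h import *
from scipy.optimize import least_squares
im,d,P=grab("wrist"); cv2.imwrite("pics/w2.png",im)
c,im=cloud("wrist"); to([.49,.305,.3],-93)
r=np.hypot(c[...,0]-.644,c[...,1]+.074); gm=im.max(2)
k=c[(c[...,2]>.006)&(c[...,2]<.02)&(r<.105)&(gm<120)]
h=cv2.convexHull((k[:,:2]*1e4).astype(np.float32)).reshape(-1,2)/1e4
f=least_squares(lambda p:np.hypot(*(h-p[:2]).T)-p[2],[.646,-.075,.095],loss='soft_l1',f_scale=.001).x; print("foot",f)
t=c[(c[...,2]>.217)&(c[...,2]<.236)&(r<.05)]
print("knob",cv2.minAreaRect((t[:,:2]*1e3).astype(np.float32)))
m=(c[...,2]>.007)&(c[...,2]<.03)&(im.min(2)>110)&(r>.07)&(r<.15)&(c[...,0]<.6)&(abs(c[...,1]+.07)<.03); k=c[m]
if len(k): print("ptr",len(k),k.mean(0),cv2.minAreaRect((k[:,:2]*1e3).astype(np.float32)),np.argwhere(m).mean(0))
m=(c[...,2]>.178)&(c[...,2]<.21)&(r>.10)&(r<.14)&(c[...,0]<.6); k=c[m]
print("prong",len(k),k.mean(0),k.max(0),np.argwhere(m).mean(0))
E
python3 look.py
```

```text
t 6.15 at [ 0.5346 -0.0696  0.3877] yaw -92.99 tilt [-1.e-03  9.e-04 -1.e+00] F [-0.2 -0.4 -0.2] w 0.0857 j [-0.81  0.37  1.16  1.88 -0.37  1.13 -1.14]
inc mm [ -64.1 -371.8   87.4] turn 0.0001
foot [ 0.64377896 -0.07379936  0.09454785]
knob ((643.5089111328125, -73.574951171875), (13.72138786315918, 59.27364730834961), 87.38944244384766)
ptr 1 [ 0.55214417 -0.09600984  0.00993859] ((552.1441650390625, -96.00984191894531), (0.0, 0.0), 0.0) [142. 336.]
prong 145 [ 0.53016471 -0.06764623  0.18552338] [ 0.53416521 -0.05764708  0.19637267] [181.49655172 318.71724138]
```

View pics/w2.png

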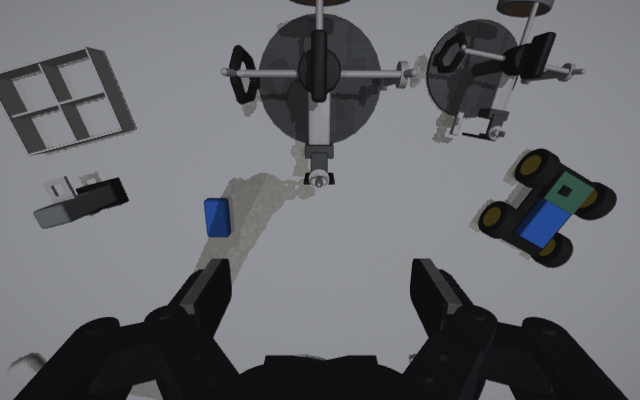

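The empty hook now stands over the pointer and hides it: the prong is at (319,182) and the prong bearing of 176.9° matches the pointer. The meter is at (60,215), with its tab at (58,187).

Call:
apply_moves(increments=[-84, -371, 57, 0, 0, -84, -371, 57, 0, 0, -84, -371, 57, 0, 0, -84, -371, 57, 0, 0, -84, -371, 57, 0, 0, -84, -371, 57, 0, 0, -84, -371, 57, 0, 0, -84, -371, 57, 0, 0, -84, -371, 57, 0, 0, -84, -371, 57, 0, 0, -84, -371, 57, 0, 0])

```text
t: 7.25
ee_pos: [0.4706, 0.3033, 0.3311]
ee_rot: [3.139, -0.087, 0.0]
force: [-0.8, -0.5, -0.2]
gripper_width: 0.085
gripper_force: 0.0
```

```bash
cat > lm.py <<'E'
from h import *
im,d,P=grab("wrist"); cv2.imwrite("pics/w3.png",im); c,im=cloud("wrist")
to([.47,.305,.33],-93)
r=np.hypot(c[...,0]-.5,c[...,1]-.305)
t=c[(r<.07)&(c[...,2]>.113)&(c[...,2]<.13)]; print("top",len(t),np.median(t[:,2]),cv2.minAreaRect((t[:,:2]*1e3).astype(np.float32)))
t=c[(r<.08)&(c[...,2]>.077)&(c[...,2]<.1)&(c[...,0]>.505)]; print("tab",len(t),np.median(t[:,2]),cv2.minAreaRect((t[:,:2]*1e3).astype(np.float32)))
E
python3 lm.py
```

```text
t 7.3 at [0.4707 0.3029 0.3314] yaw -93.23 tilt [ 4.e-04  9.e-04 -1.e+00] F [-0.5 -0.9  0.1] w 0.0854 j [-1.45  0.49  1.15  1.91 -0.51  1.07 -1.71]
inc mm [-0.8 -2.1  1.4] turn -0.004
top 984 0.12012255171913361 ((483.4469909667969, 305.792724609375), (28.286468505859375, 45.89949417114258), 12.385078430175781)
tab 438 0.08743916797984938 ((515.842041015625, 312.9412841796875), (27.89568519592285, 34.12298583984375), 11.581247329711914)
```

View pics/w3.png

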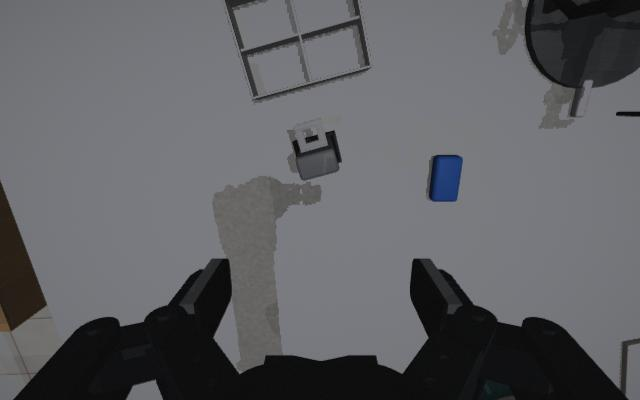

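The meter's top is at (318,162) and its tab at (311,135), yawed about 12°. The sizes match the description.

```bash
python3 -c "
from h import *
to([.4845,.306,.084],-78)"
```

```text
t 7.3 at [0.4707 0.3029 0.3314] yaw -93.23 tilt [ 4.e-04  9.e-04 -1.e+00] F [-0.5 -0.9  0.1] w 0.0854 j [-1.45  0.49  1.15  1.91 -0.51  1.07 -1.71]
inc mm [ 13.6  -4.1 247.4] turn -0.2658
```

Call:
apply_moves(increments=[14, -4, 40, -0.13, 0, 14, -4, 80, -0.266, 0, 14, -4, 120, -0.266, 0, 14, -4, 150, -0.266, 0, 14, -4, 160, -0.266, 0, 14, -4, 160, -0.266, 0])

```text
t: 7.9
ee_pos: [0.4841, 0.3065, 0.1709]
ee_rot: [3.123, 0.33, -0.002]
force: [-0.2, 0.0, 0.8]
gripper_width: 0.0852
gripper_force: 0.0
```

```bash
sed -i 's/\[.47,.305,.33\],-93/[.4845,.306,.084],-78/' lm.py; python3 lm.py
```

```text
t 7.95 at [0.485  0.3071 0.1722] yaw -77.91 tilt [ 9.e-04  2.e-04 -1.e+00] F [-0.8  0.3  1.4] w 0.0852 j [-1.21  0.64  0.84  2.03 -0.69  0.77 -1.31]
inc mm [-0.9  1.  88.2] turn 0.0015
top 2875 0.12009789005006521 ((484.1192321777344, 305.7917785644531), (27.872156143188477, 46.05161666870117), 12.503656387329102)
tab 1278 0.08736826372311186 ((515.6589965820312, 312.6931457519531), (28.77395248413086, 33.95903015136719), 11.814347267150879)
```

Call:
apply_moves(increments=[0, 1, 30, 0, 0, 0, 1, 60, 0, 0, 0, 1, 80, 0, 0, 0, 1, 87, 0, 0, 0, 1, 87, 0, 60, 0, 1, 87, 0, 110, 0, 1, 87, 0, 160, 0, 1, 87, 0, 255, 0, 1, 87, 0, 255, 0, 1, 87, 0, 255, 0, 1, 87, 0, 255], squeeze=80)

```text
t: 9.05
ee_pos: [0.4856, 0.3073, 0.0863]
ee_rot: [-3.122, -0.333, -0.004]
force: [0.4, -1.4, 6.9]
gripper_width: 0.0448
gripper_force: 81.5
```

```bash
python3 -c "
from h import *
to([.4845,.306,.30],-93)"
```

```text
t 9.05 at [0.4856 0.3073 0.0863] yaw -77.83 tilt [ 0.0029 -0.0012 -1.    ] F [ 0.4 -1.4  6.9] w 0.0448 j [-1.11  0.74  0.69  2.07 -0.84  0.62 -1.19]
inc mm [  -0.8    0.8 -213.7] turn 0.2648
```

Call:
apply_moves(increments=[0, 0, -10, 0, 255, 0, 0, -30, 0, 255, 0, 0, -60, 0, 255, 0, 0, -100, 0, 255, 0, 0, -140, 0, 255, 0, 0, -180, 0, 255, 0, 0, -215, 0, 255, 0, 0, -215, 0, 255, 0, 0, -215, 0, 255, 0, 0, -215, 0, 255])

```text
t: 10.05
ee_pos: [0.4826, 0.3068, 0.298]
ee_rot: [3.123, 0.334, -0.005]
force: [-0.9, -0.1, -2.9]
gripper_width: 0.0449
gripper_force: 82.3
```

```bash
cat > lt.py <<'E'
from h import *
s=telemetry.observe(); M=R.from_rotvec(s["ee_rot"]).as_matrix(); p0=s["ee_pos"].copy()
im,d,P=grab("wrist"); cv2.imwrite("pics/w4.png",im); c,im=cloud("wrist")
q=(c-p0)@M
t=q[(abs(q[...,0])<.06)&(abs(q[...,1])<.03)&(q[...,2]>-.012)&(q[...,2]<.012)&(q[...,0]>.017)]
print("tab",len(t),np.median(t,0).round(4),t.min(0).round(4),t.max(0).round(4),cv2.minAreaRect((t[:,:2]*1e3).astype(np.float32)))
t=q[(abs(q[...,0])<.03)&(abs(q[...,1])<.03)&(q[...,2]>-.045)&(q[...,2]<-.028)]
print("top",len(t),np.median(t,0).round(4),cv2.minAreaRect((t[:,:2]*1e3).astype(np.float32)))
ys=np.argwhere((abs(q[...,0]-.03)<.03)&(abs(q[...,1])<.03)&(abs(q[...,2])<.012)); print(ys.min(0),ys.max(0))
b=ys.min(0),ys.max(0); cv2.imwrite("pics/w4c.png",cv2.resize(im[40:240,220:420],None,fx=3,fy=3,interpolation=cv2.INTER_CUBIC))
to([.498,-.0662,.30],-93)
E
python3 lt.py
```

```text
tab 3537 [ 0.0339  0.0006 -0.001 ] [ 0.017  -0.0166 -0.003 ] [0.0451 0.0175 0.0044] ((31.01290512084961, 0.4676036834716797), (34.09260940551758, 28.095144271850586), 89.8686752319336)
top 9041 [ 0.0034  0.0002 -0.0339] ((-1.0564422607421875, 0.09434318542480469), (59.94053268432617, 30.035930633544922), 89.60594940185547)
[180 254] [267 387]
t 10.1 at [0.4827 0.3067 0.2978] yaw -77.8 tilt [-0.0037  0.0011 -1.    ] F [-0.9 -0.3 -2.6] w 0.0453 j [-1.35  0.5   1.01  1.92 -0.51  1.   -1.46]
inc mm [-63.8 367.7  -1.6] turn 0.2653
```

View pics/w4c.png

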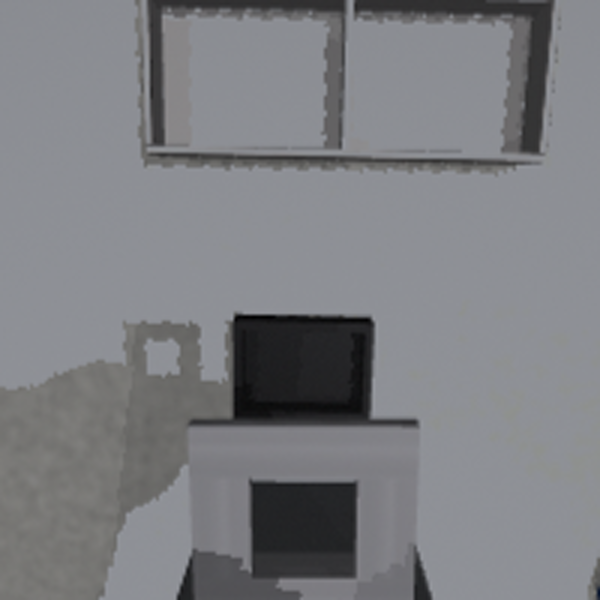

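The close view shows the meter held upright, with the tab hole spanning (250..357, 482..577) in the crop and the cradle empty. The hole centre is about (+29, 0) mm from the TCP. Next I stop short of the hook and measure the prong from near.

```bash
python3 -c "
from h import *
to([.46,-.064,.26],-93)"
```

```text
t 10.1 at [0.4827 0.3067 0.2978] yaw -77.8 tilt [-0.0037  0.0011 -1.    ] F [-0.9 -0.3 -2.6] w 0.0453 j [-1.35  0.5   1.01  1.92 -0.51  1.   -1.46]
inc mm [-100.4  357.5   38.5] turn 0.2653
```

Call:
apply_moves(increments=[-10, 36, 0, 0.03, 255, -20, 72, 0, 0.06, 255, -30, 107, 0, 0.09, 255, -40, 143, 0, 0.12, 255, -50, 179, 0, 0.15, 255, -60, 215, 0, 0.18, 255, -70, 250, 0, 0.2, 255, -80, 286, 0, 0.23, 255, -90, 322, 10, 0.25, 255, -100, 350, 30, 0.265, 255, -100, 357, 38, 0.265, 255, -100, 357, 38, 0.265, 255])

```text
t: 11.3
ee_pos: [0.46, -0.0645, 0.2598]
ee_rot: [3.139, -0.089, -0.007]
force: [-0.2, 0.4, -2.2]
gripper_width: 0.0454
gripper_force: 82.6
```

```bash
cat > lp.py <<'E'
from h import *
s=telemetry.observe(); M=R.from_rotvec(s["ee_rot"]).as_matrix(); p0=s["ee_pos"].copy()
im,d,P=grab("wrist"); cv2.imwrite("pics/w5.png",im); c,im=cloud("wrist"); q=(c-p0)@M
r=np.hypot(c[...,0]-.529,c[...,1]+.0675)
for lo,hi in((.189,.2),(.183,.189),(.174,.183),(.165,.174)):
    m=(r<.02)&(c[...,2]>lo)&(c[...,2]<hi)&(q[...,0]>.05); t=c[m]
    if len(t): print(lo,len(t),"world",t.mean(0).round(4),"mid",((t.max(0)+t.min(0))/2).round(4),"tool",((q[m].max(0)+q[m].min(0))/2).round(4),np.argwhere(m).mean(0))
t=q[(abs(q[...,1])<.03)&(abs(q[...,2])<.012)&(q[...,0]>.017)&(q[...,0]<.05)]
print("tab",len(t),np.median(t,0).round(4),t.min(0).round(4),t.max(0).round(4))
kb=c[(c[...,2]>.217)&(c[...,2]<.236)&(abs(c[...,0]-.644)<.05)&(abs(c[...,1]+.074)<.05)]
if len(kb)>50: print("knob",cv2.minAreaRect((kb[:,:2]*1e3).astype(np.float32)))
to([.5,-.0662,.229],-93)
E
python3 lp.py
```

```text
0.189 142 world [ 0.5291 -0.0675  0.1924] mid [ 0.5291 -0.0675  0.1926] tool [ 0.0695 -0.0009  0.0669] [117.32394366 318.48591549]
0.183 93 world [ 0.5292 -0.0677  0.1846] mid [ 0.5291 -0.0675  0.1859] tool [ 0.0695 -0.001   0.0736] [116.59139785 318.74193548]
0.174 171 world [ 0.5293 -0.0674  0.1815] mid [ 0.529  -0.0675  0.1805] tool [ 0.0695 -0.001   0.079 ] [116.31578947 318.34502924]
0.165 551 world [ 0.5296 -0.0675  0.1685] mid [ 0.5291 -0.0674  0.1684] tool [ 0.0696 -0.0011  0.0911] [114.98185118 318.64428312]
tab 3561 [ 0.0339  0.0006 -0.0011] [ 0.017  -0.0167 -0.0034] [0.0452 0.0176 0.0043]
t 11.35 at [ 0.4608 -0.0634  0.2604] yaw -93.12 tilt [-3.2e-03  4.0e-04 -1.0e+00] F [-0.9  0.7 -2.6] w 0.0452 j [-0.77  0.4   1.07  2.18 -0.48  0.82 -1.02]
inc mm [39.4  0.6 31.3] turn -0.0021
```

View pics/w5.png

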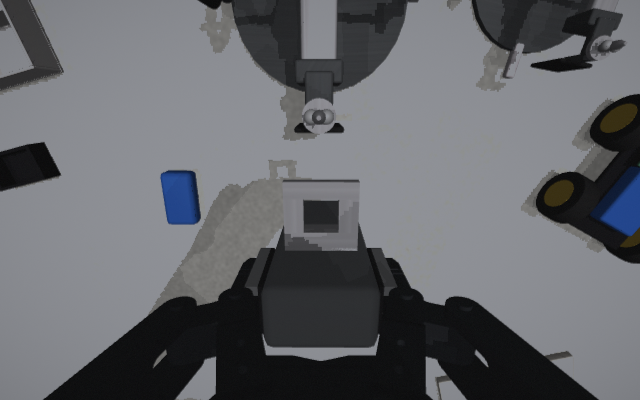

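Prong tip at (318,117), tab hole at (321,215) and stop plate at (320,128) line up. I move over the prong.

Call:
apply_moves(increments=[10, 0, 5, 0, 255, 20, -1, 10, 0, 255, 30, -1, 20, 0, 255, 40, -1, 31, 0, 255, 40, -1, 31, 0, 255, 40, -1, 31, 0, 255])

```text
t: 11.95
ee_pos: [0.502, -0.0639, 0.2301]
ee_rot: [3.14, -0.081, -0.002]
force: [-0.7, 0.1, -2.8]
gripper_width: 0.045
gripper_force: 82.7
```

```bash
cat > lq.py <<'E'
from h import *
s=telemetry.observe(); M=R.from_rotvec(s["ee_rot"]).as_matrix(); p0=s["ee_pos"].copy()
im,d,P=grab("wrist"); c,im=cloud("wrist"); q=(c-p0)@M
P=[]
for i in range(3): P.append(telemetry.observe()["ee_pos"].copy()); eyes.camera("wrist")
print(np.array(P).round(4))
m=(abs(q[...,1])<.02)&(q[...,2]>.025)&(q[...,2]<.05)&(q[...,0]>.015)&(q[...,0]<.045); t=q[m]
if len(t): print("prong",len(t),t.mean(0).round(4),t.min(0).round(4),t.max(0).round(4))
cv2.imwrite("pics/w6.png",cv2.resize(im[130:300,220:420],None,fx=3,fy=3,interpolation=cv2.INTER_CUBIC))
to([.4999,-.0656,.229],-93)
E
python3 lq.py
```

```text
[[ 0.5018 -0.0641  0.2304]
 [ 0.5017 -0.0642  0.2306]
 [ 0.5017 -0.0642  0.2307]]
prong 8 [0.0243 0.0021 0.0385] [0.0233 0.0001 0.0354] [0.0252 0.0042 0.0417]
t 12.15 at [ 0.5017 -0.0642  0.2308] yaw -93.01 tilt [ 4.e-04 -3.e-04 -1.e+00] F [ 1.2 -0.  -2.4] w 0.0453 j [-0.66  0.49  0.97  2.13 -0.57  0.8  -0.96]
inc mm [-1.7  1.5  1.8] turn -0.0002
```

View pics/w6.png

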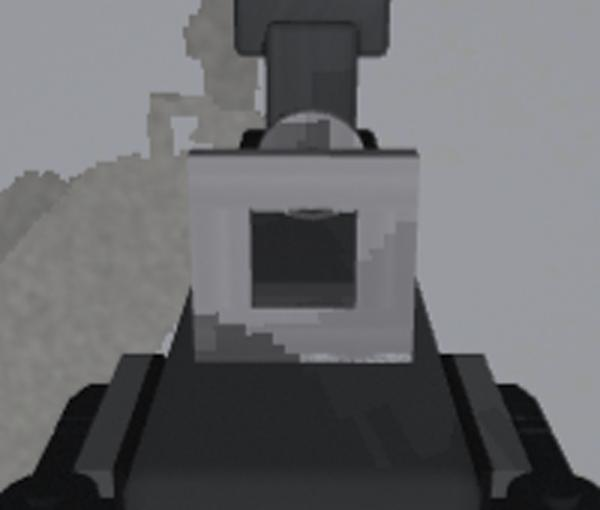

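The prong tip shows through the hole at (312,212) in the crop while the hole's centre column is 303. The hole therefore has to go about 1.5 mm along +y, which agrees with the pose numbers.

Call:
apply_moves(increments=[-1.7, 1.5, 2, 0, 255, -1.7, 1.5, 8, 0, 255, -1.7, 1.5, 14, 0, 255, -1.7, 1.5, 20, 0, 255, -1.7, 1.5, 25, 0, 255, -1.7, 1.5, 25, 0, 255, -1.7, 1.5, 25, 0, 255])

```text
t: 12.85
ee_pos: [0.5001, -0.0657, 0.2053]
ee_rot: [3.14, -0.082, -0.001]
force: [0.1, 0.4, -2.0]
gripper_width: 0.0451
gripper_force: 82.7
```

```bash
python3 lq.py
```

```text
[[ 0.5003 -0.0657  0.2055]
 [ 0.5004 -0.0657  0.2056]
 [ 0.5004 -0.0656  0.2057]]
prong 614 [0.0385 0.0004 0.0405] [ 0.0172 -0.0093  0.0264] [0.045  0.0105 0.046 ]
t 13.05 at [ 0.5004 -0.0656  0.2057] yaw -92.99 tilt [ 5.e-04  0.e+00 -1.e+00] F [-0.6 -0.1 -3.5] w 0.0453 j [-0.62  0.52  0.92  2.16 -0.62  0.75 -0.91]
inc mm [ -0.5  -0.  -23.3] turn 0.0001
```

View pics/w6.png

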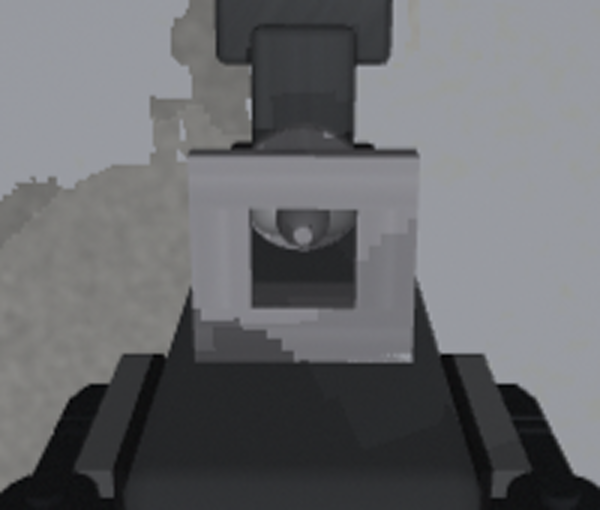

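Prong is centred in the hole (303,235). I lower it in small steps, watching the force.

Call:
apply_moves(increments=[0, 0, 4, 0, 255, 0, 0, 8, 0, 255, 0, 0, 12, 0, 255, 0, 0, 16, 0, 255, 0, 0, 20, 0, 255, 0, 0, 20, 0, 255], squeeze=100)

```text
t: 13.65
ee_pos: [0.4999, -0.0655, 0.185]
ee_rot: [3.14, -0.082, -0.001]
force: [0.3, -0.1, -1.7]
gripper_width: 0.045
gripper_force: 102.8
```

Call:
apply_moves(increments=[0, 0, 3, 0, 255, 0, 0, 6, 0, 255, 0, 0, 9, 0, 255, 0, 0, 12, 0, 255, 0, 0, 12, 0, 255])

```text
t: 14.15
ee_pos: [0.5005, -0.0656, 0.1734]
ee_rot: [3.14, -0.082, 0.001]
force: [-0.8, 0.6, 2.1]
gripper_width: 0.0451
gripper_force: 103.1
```

Call:
apply_moves(increments=[0, 0, 2, 0, 255, 0, 0, 4, 0, 255, 0, 0, 6, 0, 255, 0, 0, 8, 0, 255, 0, 0, 8, 0, 255])

```text
t: 14.65
ee_pos: [0.5005, -0.0656, 0.1655]
ee_rot: [3.14, -0.082, 0.001]
force: [-0.4, 0.3, 3.8]
gripper_width: 0.045
gripper_force: 103.2
```

Call:
apply_moves(increments=[0, 0, 1.5, 0, 255, 0, 0, 3, 0, 255, 0, 0, 4.5, 0, 255, 0, 0, 4.5, 0, 255])

```text
t: 15.05
ee_pos: [0.5006, -0.0656, 0.161]
ee_rot: [3.14, -0.082, 0.001]
force: [0.5, 1.3, 5.0]
gripper_width: 0.0447
gripper_force: 103.3
```

Call:
apply_moves(increments=[0, 0, 1.5, 0, 255, 0, 0, 3, 0, 255, 0, 0, 4, 0, 255, 0, 0, 4, 0, 255])

```text
t: 15.45
ee_pos: [0.5007, -0.0657, 0.1572]
ee_rot: [3.14, -0.082, 0.001]
force: [0.6, 0.6, 6.0]
gripper_width: 0.0454
gripper_force: 103.4
```

Call:
apply_moves(increments=[0, 0, 1, 0, 255, 0, 0, 2, 0, 255, 0, 0, 3, 0, 255, 0, 0, 3, 0, 255])

```text
t: 15.85
ee_pos: [0.5004, -0.0656, 0.1539]
ee_rot: [3.14, -0.082, 0.001]
force: [-0.1, -0.2, 3.2]
gripper_width: 0.045
gripper_force: 103.2
```

Call:
apply_moves(increments=[0, 0, 2, 0, 255, 0, 0, 4, 0, 255, 0, 0, 6, 0, 255, 0, 0, 6, 0, 255])

```text
t: 16.25
ee_pos: [0.5004, -0.0656, 0.1479]
ee_rot: [3.14, -0.082, 0.001]
force: [0.2, 0.6, 5.4]
gripper_width: 0.045
gripper_force: 103.3
```

Run:
```python
from h import *
z=[];f=[]
for i in range(6): s=telemetry.observe(); z.append(s["ee_pos"][2]); f.append(s["force"]); im,d=eyes.camera("wrist")
print(np.mean(z),np.mean(f,0))
cv2.imwrite("pics/w7.png",cv2.resize(im[130:300,220:420],None,fx=3,fy=3,interpolation=cv2.INTER_CUBIC))
```

```text
0.14799868005826441 [-0.24084302  0.46990139  5.41693264]
```

View pics/w7.png

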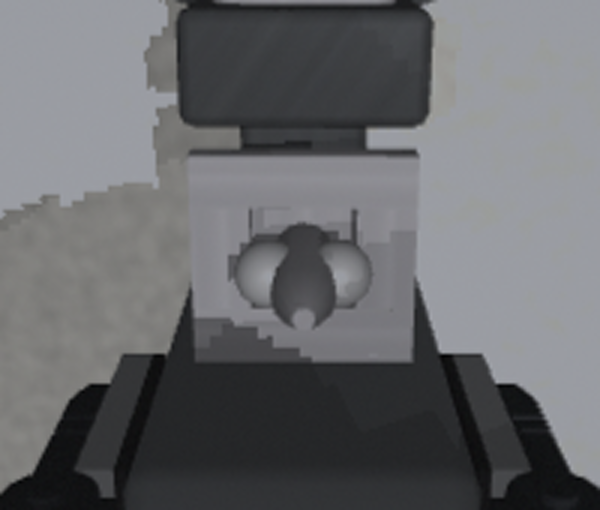

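The snap succeeded: both beads at (258,272) and (348,272) stand above the tab, and the force follows the hook's spring line. I ease up to the loaded equilibrium and release.

Call:
apply_moves(increments=[0, 0, -3, 0, 255, 0, 0, -6, 0, 255, 0, 0, -9, 0, 255, 0, 0, -12, 0, 255, 0, 0, -15, 0, 255, 0, 0, -18, 0, 255, 0, 0, -18, 0, 255, 0, 0, -18, 0, 255])

```text
t: 17.35
ee_pos: [0.4998, -0.0654, 0.1659]
ee_rot: [-3.14, 0.082, 0.001]
force: [1.2, 0.8, 0.3]
gripper_width: 0.0448
gripper_force: 103.2
```

Run:
```python
from h import *
s=telemetry.observe(); M=R.from_rotvec(s["ee_rot"]).as_matrix(); p0=s["ee_pos"].copy()
im,d,P=grab("wrist"); c,im=cloud("wrist"); q=(c-p0)@M
print(p0,s["force"],s["moment"])
g=im[130:300,220:420]; old=cv2.resize(cv2.imread("pics/w7.png"),(200,170),interpolation=cv2.INTER_AREA)
print("diff over tab/beads", cv2.absdiff(g,old)[70:120,60:140].mean())
```

```text
[ 0.49981991 -0.06541422  0.16586737] [1.16359585 0.77054085 0.26205977] [-0.00858761 -0.29536241 -0.00881798]
diff over tab/beads 5.4710833333333335
```

Call:
apply_moves(increments=[0, 0, 0, 0, 110, 0, 0, 0, 0, 90, 0, 0, 0, 0, 60, 0, 0, 0, 0, 30, 0, 0, 0, 0, 0, 0, 0, 0, 0, 0, 0, 0, 0, 0, 0, 0, 0, -20, 0, 0, 0, 0, -50, 0, 0, 0, 0, -90, 0, 0, 0, 0, -130, 0, 0, 0, 0, -160, 0, 0])

```text
t: 18.6
ee_pos: [0.5005, -0.0661, 0.3281]
ee_rot: [3.14, -0.083, 0.003]
force: [0.1, 0.6, -0.1]
gripper_width: 0.0858
gripper_force: 0.0
```

Call:
apply_moves(increments=[-20, 0, 0, 0, 0, -20, 0, -20, 0, 0, -20, 0, -40, 0, 0, -20, 0, -40, 0, 0, -20, 0, -40, 0, 0])

```text
t: 19.1
ee_pos: [0.4801, -0.0643, 0.3659]
ee_rot: [-3.14, 0.081, -0.0]
force: [-0.3, 0.0, 0.3]
gripper_width: 0.0855
gripper_force: 0.0
```

Run:
```python
from h import *
im,d,P=grab("wrist"); c,_=cloud("wrist"); s2,_,_=grab("scene")
to([.5,-.0656,.35],-93)
r=np.hypot(c[...,0]-.644,c[...,1]+.074)
t=c[(c[...,2]>.217)&(c[...,2]<.236)&(r<.05)]; print("knob",cv2.minAreaRect((t[:,:2]*1e3).astype(np.float32)))
t=c[(abs(c[...,0]-.495)<.03)&(abs(c[...,1]+.066)<.035)&(c[...,2]>.19)&(c[...,2]<.215)]; print("mtop",len(t),np.median(t,0),cv2.minAreaRect((t[:,:2]*1e3).astype(np.float32)))
a=cv2.resize(im[60:260,210:430],None,fx=2,fy=2); b=cv2.resize(s2[180:300,235:340],None,fx=3.3,fy=3.3)
o=np.zeros((400,800,3),np.uint8); o[:400,:440]=a; o[:396,440:786]=b[:396,:346]; cv2.imwrite("pics/fin.png",o)
```

```text
t 19.2 at [ 0.4795 -0.0642  0.3651] yaw -92.98 tilt [-1.7e-03 -1.0e-04 -1.0e+00] F [-0.3  0.1 -0.7] w 0.0854 j [-0.93  0.29  1.22  2.02 -0.31  1.05 -1.19]
inc mm [20.5  0.3 15.1] turn 0.0003
knob ((624.0451049804688, -72.74807739257812), (13.636821746826172, 21.03594398498535), 86.8891830444336)
mtop 1286 [ 0.49749212 -0.06540391  0.19842382] ((496.55889892578125, -65.64836883544922), (45.928951263427734, 27.57015037536621), 86.75165557861328)
```

View pics/fin.png

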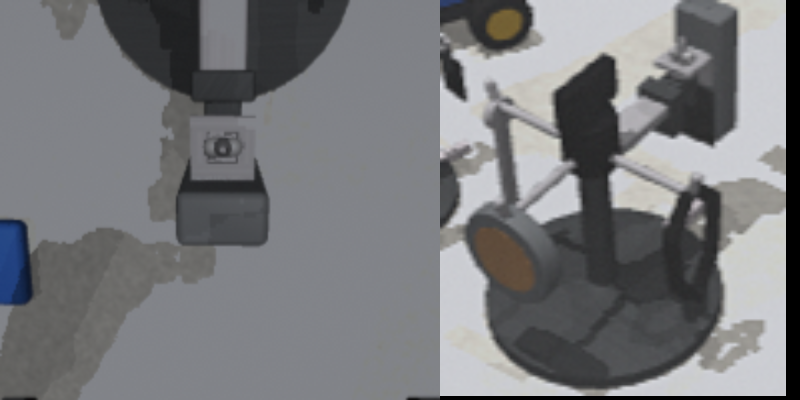

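The meter hangs upright with the prong and beads above its tab (222,148), and the rack still bears 176.8°, at the pointer. Nothing touches it.

```bash
python3 -c "
from workcell import manip
print(manip.close_job())"
```

```text
the job is handed in; nothing more can be done
None
```

The larger carousel's empty hook stands over the pointer, the meter hangs upright on it with the tab snapped past both catch beads, and I handed the job in at about 19 s (no verdict was returned).

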